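# Latch the forms case shut

## Robot

A 6-joint arm with a two-finger parallel gripper is mounted at the origin on the work surface. World frame = base frame: x ahead of the robot, y to its left, z up, the work surface at z = 0. Lengths are in m, angles in rad, forces in N, time in s.
With the tool pointing down it reaches from about 0.35 to 0.775 m from the base axis. Payload 7.3 kg.
Tool frame: the origin (TCP) lies at the centre of the arm's flange, where the gripper is bolted on; the fingertips stand 178 mm ahead of it and the grasp point (between the pads) lies 159 mm ahead of it; z points along the fingers, y is the line along which they close (so a half turn about z gives the same grasp; the last joint's range is limited). The gripper opens to 92 mm and grips with 3 to 60 N. Pads are 19 mm wide; open, the fingers measure 130 mm over their backs; the gripper's body (75 mm by 190 mm) begins 47 mm behind the grasp point.
Start: joints at [-1.46, 0.342, 1.524, -0, 1.275, -0.146], TCP at [0.133, -0.508, 0.405] pointing down, gripper open.
Joint ranges: [-2.53, 2.53], [-0.77, 2.02], [0.04, 2.7], [-1, 4.14], [0.28, 2.66], [-3.11, 3.11]. Speed limits (rad/s): [2.57, 2.57, 3.14, 3.14, 3.14, 3.14].

## Interface

Orientations are given as [roll, pitch, yaw] about the fixed x, y, z axes, in that order (R = Rz(yaw) Ry(pitch) Rx(roll)).
In Python, from cell import robot gives the robot as it stands.
- The arm moves only by the tool run_rows, called after ">>>" as a command line: name --argument value ..., lists and objects as JSON in quotes. Schema: {"type":"object","properties":{"plan":{"type":"string"},"finger_gap":{"type":"number"},"grip_force":{"type":"number"},"only":{"type":"string"},"quiet":{"type":"boolean"},"lines":{"type":"string"}},"required":["plan"],"additionalProperties":false}. plan is a string of 1 to 8 rows, parted by semicolons, with the numbers parted by spaces; each row has 6 numbers: dx, dy, dz in m, then a rotation vector rx, ry, rz in rad; each row shifts and turns the commanded pose from where the row before left it, along the tool's axes as they then stand; what a row does not reach is not made up. A row lasts 1/12 s, in which the tool goes at most 0.0417 m and 0.125 rad, less where a joint would pass 70% of its speed; a pose out of reach is approached as far as the arm can. finger_gap is the finger opening in m, set as the call begins (left out keeps the last). The fingers move at their own pace and stop on an object; grip_force is the grip in N (left out, the last holds). Time passes only in rows, so rows that do not move let the fingers close. The tool returns the time, the measured TCP pose, the force, the opening and the grip force at its end. only (a regular expression) keeps the lines of the reply that match it, lines (a string "A,B") keeps lines A to B, and quiet returns only ok. Input that does not fit is refused with a message, and nothing moves.
- robot.observe(): the state, without advancing time (a new reading comes with each control period).
- robot.read_camera(name): name is "scene" or "top" or "wrist"; returns a dict with "image" (480x640x3 uint8, red, green, blue), "fx", "fy", "cx", "cy" (pixels), "pose" (4x4, takes a point from camera to world coordinates). Camera axes: x right, y down, z forward; pixel columns grow to the right and rows downward; lengths in m; the calibration is good to about 2 mm. A picture is of the moment at which its call begins. There is no depth.
- robot.hand_in(): hands the job in; it is judged then, once.
The state is a dict: "time": time; "qpos": joint angles; "qvel": joint speeds; "joint_efforts": joint torques, N m; "tool_pos": TCP position; "tool_rot": TCP orientation; "contact_force": force on the tool from outside, world axes, zero at the start; "torque": the same for the moment, N m; "opening": finger opening in m; "grip_force": force on a finger pad.
Only numpy, scipy, OpenCV 4.12 (cv2) and the standard library are available. Lean on these libraries where they do the work, as an engineer would, in place of code of your own. Each camera call takes 0.05 s, during which the arm holds its last target. There are 200 camera calls.

## Task

The blue forms case on the desk is standing ajar. Swing the latch's steel loop over the brass keeper so that its bar hooks behind the keeper's lip, then push the lever with the red grip over and press it fully down past centre, so that the case is drawn shut and stays latched. Let go, and leave the punch, the mug and the tape where they are.

Things in the scene. Friction and masses are not known exactly. Their poses are not given: they have to be found in the camera images.
- case: Blue hard case, 220 mm thick (x) x 280 long (y) x 150 high, fixed to the desk. Origin: on the desk under its middle, where the two halves meet; z up, x from the near half (fixed, x -110 to 0 mm, carries lever and loop) to the far half (x 0 to 110 mm, carries the keeper), y along the parting line. The draw latch lies across the middle of the flat top (z = 150 mm)
- far_half (a joint): Far half of the case, hinged along y at the bottom (case x = 0, z = 20 mm), rad: 0 = shut flush, 0.05 = ajar (about 7 mm gap on top), where a spring seal holds it until the latch draws it in, against about 14 N at the keeper. It can be drawn to -0.02
- lever_pivot (a point): Pivot of the lever, on the near half: case x = -15, y = 0, z = 166 mm; the axis runs along case y. Same axes as the case
- lever (a joint): Latch lever, rad: 0 = upright, negative = leaning to the keeper (stop -0.75), pi/2 = flat over the near half (stop; grip axis 16 mm above the case top, at case x = -87 mm). While the loop is slack it stays where put (friction, 0.6 N at the grip). With the loop hooked it takes up to about 5 N at the grip and springs back if let go below about 0.95; past centre (1.33) it holds itself
- lever_grip (a point): Centre of the red grip on the lever's end: a cylinder 14 mm in diameter, 44 mm long along y, its axis 72 mm from the pivot. The lever itself is a dark plate 32 mm wide and 5 mm thick from pivot to grip
- loop (a joint): Loop's hinge on the lever, rad. The loop's tilt from vertical towards the keeper (case +x) = this value minus the lever's value. The hinge lies 22 mm from the lever's pivot, 7 degrees off the line to the grip, on the side away from the keeper. The loop stays raised below about 0.35 rad of tilt and falls by its own weight beyond about 0.65 rad
- loop_bar (a point): Middle of the loop's end bar. The loop is a bright steel wire frame: end bar 7 mm in diameter, 70 mm long along y, and two 6 mm side wires, 95 mm long, down to its hinge on the lever, outside the lever's sides; the red grip passes freely through the loop
- keeper (a point): Seat of the brass keeper: where the bar's middle lies when latched (case x 58, y 0, z 157.5 mm when shut). On its -x side stands the lip, 26 mm wide (y), 5 thick, its top 24 mm above the case top, leaning 15 degrees to +x over the seat. A flat plate runs 45 mm further in +x. With the lever at 0 or below, the lowered bar lands on that plate 5 to 25 mm beyond the seat, slack
- punch: Blue hole punch, 120 x 55 x 75 mm, loose; bystander, origin at the middle of its underside
- mug: White mug, 76 mm diameter, 90 mm high, loose; bystander, origin at the middle of its underside
- tape: Pink roll of tape, 90 mm diameter, 18 mm high, loose; bystander, origin at the middle of its underside

How it is judged:
On the way:
1. the loop's bar lies behind the keeper's lip, below its top, with the lever still up (x of loop_bar in the frame of keeper between -0.005 and 0.032 m and z of loop_bar in the frame of keeper below 0.01 m and value of joint lever below 1 rad), for 0.2 s.
At the end, for the whole second after the job is handed in: The lever is pressed down flat (within 0.1 rad of its stop), the loop's bar is hooked behind the keeper's lip (within 6 mm of its seat, less than 10 mm above it), and the far half is drawn shut (within 0.012 rad of flush), all staying so with the robot away (value of joint lever above 1.47 rad and value of joint far_half below 0.012 rad and x of loop_bar in the frame of keeper between -0.006 and 0.006 m and z of loop_bar in the frame of keeper below 0.01 m); the robot touches nothing.
It fails at once if the punch, mug or tape is shifted by more than 30 mm (distance of any of punch, mug, tape from where it was at the start of the episode above 0.03 m).
It also fails if it takes over 51 s, if anything falls off the work surface, if the arm or the gripper's body presses on something with over 40 N, if the wrist force passes 120 N, or if a joint passes its speed limit or range.

## Working session

There is one attempt and no reset: what is moved stays moved. The work goes in short steps, Python scripts to look and compute and a tool call to move; the robot and the scene stay as the last step left them, time stands still between calls to the robot, and variables do not carry over. Pictures are saved under pics/ and viewed, at most 10 in all, crops included, and the job is handed in when it is done.

```bash
ls; mkdir -p pics; python3 - <<'E'
from cell import robot
import cv2, numpy as np
s=robot.observe(); print(s)
ims=[]
for n in ("scene","top"):
    c=robot.read_camera(n); cv2.imwrite(f"pics/{n}0.png",c["image"][:,:,::-1]); print(n,c["fx"],c["fy"],c["cx"],c["cy"],np.round(c["pose"],4).tolist())
E
```

```text
cell.py
pics
{'time': 0.0, 'qpos': array([-1.45999696e+00,  3.42745397e-01,  1.52505555e+00,  1.61939976e-05,
        1.27538758e+00, -1.46032690e-01]), 'qvel': array([ 0.00233659, -0.00017604,  0.00134582,  0.00025471,  0.00088049,
        0.00015195]), 'joint_efforts': array([-1.39109776e-03, -4.31244743e+01, -2.44221014e+01,  7.17408629e-02,
        5.59722050e-02, -1.22295064e-04]), 'tool_pos': array([ 0.13335067, -0.50763656,  0.40401952]), 'tool_rot': array([-3.14001602e+00, -2.47542750e-04,  2.56827138e-01]), 'contact_force': array([-0.06380759, -0.17244609,  0.41801903]), 'torque': array([-0.0197746 , -0.04436868, -0.00135493]), 'grip_force': 0.0, 'opening': 0.09182209731003012}
scene 540.1281313414504 540.1281313414504 322.93137489383116 247.83897618508053 [[-0.3918, 0.7936, -0.4654, 1.3259], [0.92, 0.3396, -0.1955, 0.2983], [0.0029, -0.5048, -0.8632, 1.6021], [0.0, 0.0, 0.0, 1.0]]
top 467.5880187775833 467.5880187775833 315.91486306374804 246.9411758025214 [[0.0062, -0.9923, 0.1239, 0.3827], [-0.9999, -0.0081, -0.0148, 0.0099], [0.0157, -0.1238, -0.9922, 1.4235], [0.0, 0.0, 0.0, 1.0]]
```
View pics/scene0.png

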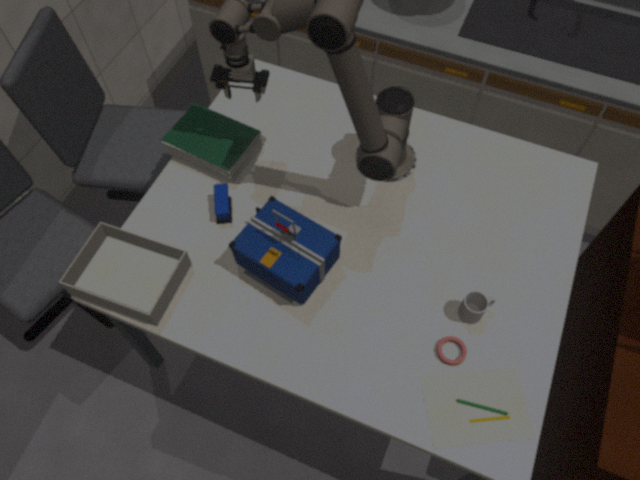

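View pics/top0.png

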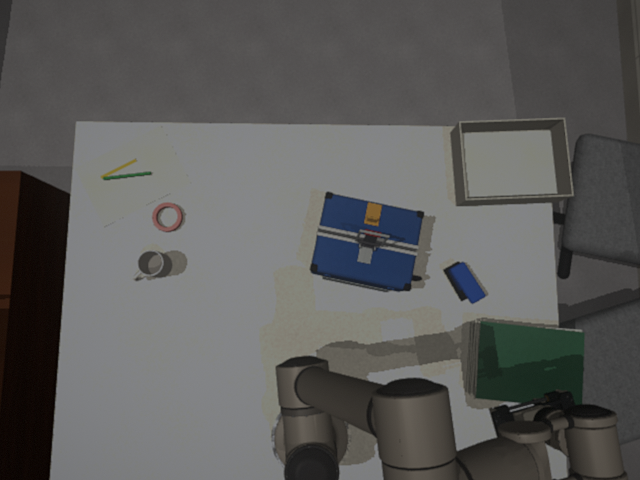

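The case sits at about (368,242) in top with its keeper (373,213) on the far side. The punch is at (464,282), and the mug and tape are far to the left. Next I'll zoom in on the latch.

```bash
cat > h.py <<'E'
import numpy as np, cv2
from cell import robot
def ray(c,px):
    d=np.array([(px[0]-c["cx"])/c["fx"],(px[1]-c["cy"])/c["fy"],1.]); P=np.array(c["pose"])
    return P[:3,3],P[:3,:3]@d
def onz(c,px,z):
    o,d=ray(c,px); return o+d*(z-o[2])/d[2]
def proj(c,X):
    P=np.array(c["pose"]); v=P[:3,:3].T@(np.array(X)-P[:3,3]); return np.array([c["fx"]*v[0]/v[2]+c["cx"],c["fy"]*v[1]/v[2]+c["cy"]])
E
python3 - <<'E'
from h import *
t=robot.read_camera("top"); s=robot.read_camera("scene")
a=cv2.resize(t["image"][180:300,300:440],None,fx=4,fy=4,interpolation=cv2.INTER_CUBIC)
b=cv2.resize(s["image"][190:310,220:350],None,fx=4,fy=4,interpolation=cv2.INTER_CUBIC)
for n,i in(("ct",a),("cs",b)): 
    i=np.clip(i.astype(float)*1.8,0,255).astype(np.uint8); cv2.imwrite(f"pics/{n}0.png",i[:,:,::-1])
for n,c in(("top",t),("scene",s)):
    h=cv2.cvtColor(c["image"],cv2.COLOR_RGB2HSV)
    for k,lo,hi in(("blue",(105,120,40),(125,255,255)),("orange",(12,130,90),(28,255,255)),("red",(170,90,50),(180,255,255)),("red0",(0,120,50),(6,255,255))):
        m=cv2.inRange(h,lo,hi); N,_,st,ce=cv2.connectedComponentsWithStats(m)
        for i in range(1,N):
            if st[i,4]>25: print(n,k,st[i].tolist(),ce[i].round(1))
E
```

```text
top blue [321, 195, 100, 50, 2553] [371.  218.8]
top blue [313, 236, 102, 54, 3175] [362.9 263.3]
top blue [450, 263, 35, 40, 682] [466.6 282.1]
top orange [101, 160, 35, 18, 80] [118.4 168.2]
top orange [365, 203, 17, 23, 260] [372.6 213.3]
scene blue [214, 184, 16, 36, 456] [221.5 201.3]
scene blue [256, 200, 83, 69, 1666] [303.9 230.8]
scene blue [276, 215, 15, 12, 72] [282.7 220.8]
scene blue [233, 224, 87, 78, 2611] [276.7 260.6]
scene orange [261, 248, 20, 19, 190] [270.  257.8]
scene orange [470, 416, 39, 6, 99] [489.7 418.7]
scene red [276, 223, 13, 10, 38] [282.1 227.3]
```

View pics/ct0.png

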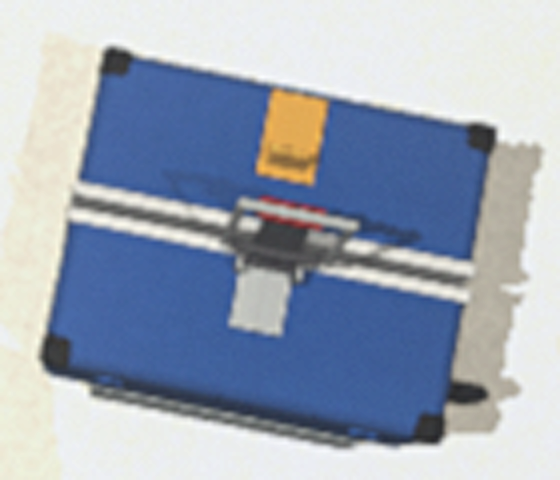

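View pics/cs0.png

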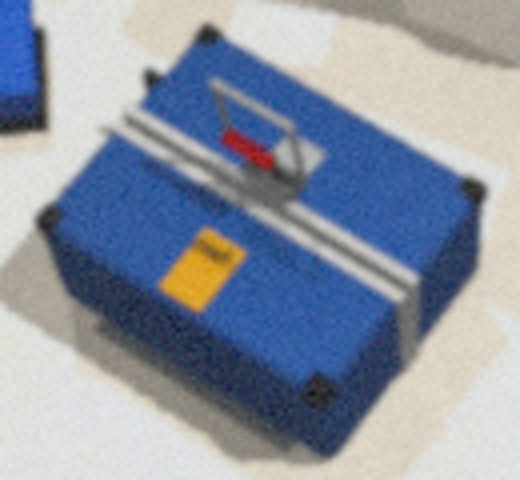

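The crops show the loop standing nearly upright. The bar ends are at crop (240,204) and (357,227) in top, and (298,130) and (215,83) in scene. The red grip is just beneath the bar. Now I'll fit the case pose from its corners and triangulate the latch.

```bash
cat >> h.py <<'E'
def tri(cs,pxs):
    A=np.zeros((3,3));b=np.zeros(3)
    for c,p in zip(cs,pxs):
        o,d=ray(c,p); d=d/np.linalg.norm(d); M=np.eye(3)-np.outer(d,d); A+=M;b+=M@o
    X=np.linalg.solve(A,b); return X,[np.linalg.norm(proj(c,X)-p) for c,p in zip(cs,pxs)]
E
python3 - <<'E'
from h import *
from scipy.optimize import least_squares
t=robot.read_camera("top"); s=robot.read_camera("scene")
T=lambda x,y:np.array([300+(x+.5)/4-.5,180+(y+.5)/4-.5]); S=lambda x,y:np.array([220+(x+.5)/4-.5,190+(y+.5)/4-.5])
I=.005
pts=[]
def far(x,z): 
    a=.05; return (x*np.cos(a)+(z-.02)*np.sin(a), .02+(z-.02)*np.cos(a)-x*np.sin(a))
fx,fz=far(.11-I,.15)
C={'f+':(fx,.14-I,fz),'f-':(fx,-.14+I,fz),'n-':(-.11+I,-.14+I,.15),'n+':(-.11+I,.14-I,.15)}
obs=[(t,T(116,60),'f+'),(t,T(482,135),'f-'),(t,T(429,428),'n-'),(t,T(56,352),'n+'),(s,S(208,34),'n-'),(s,S(472,190),'n+'),(s,S(318,390),'f+'),(s,S(48,218),'f-')]
def w(p,X): c,n=np.cos(p[2]),np.sin(p[2]); return np.array([p[0]+c*X[0]-n*X[1],p[1]+n*X[0]+c*X[1],X[2]])
def f(p): return np.concatenate([proj(c,w(p,C[k]))-u for c,u,k in obs])
for sel in (obs,obs[:4],obs[4:]):
    g=lambda p:np.concatenate([proj(c,w(p,C[k]))-u for c,u,k in sel])
    r=least_squares(g,[.48,-.1,0]); print(r.x.round(4), r.fun.round(1))
p=least_squares(f,[.48,-.1,0]).x
R=np.array([[np.cos(p[2]),-np.sin(p[2]),0],[np.sin(p[2]),np.cos(p[2]),0],[0,0,1]])
loc=lambda X:(R.T@(X-np.array([p[0],p[1],0]))).round(4)
for n,a,b in(("bar-",T(357,227),S(215,83)),("bar+",T(240,204),S(298,130)),("grip",T(293,212),S(248,148))):
    X,e=tri([t,s],[a,b]); print(n,X.round(4),loc(X),np.round(e,1))
print("keeper",w(p,(.0645,0,.1545)),"pivot",w(p,(-.015,0,.166)))
E
```

```text
[ 0.56   -0.151  -0.1989] [-1.1 -2.   2.1 -1.1  1.8  1.7 -1.9  0.4 -0.1 -1.3  2.2 -0.7  0.7  1.
 -1.7 -0. ]
[ 0.5594 -0.1504 -0.1965] [-1.4 -1.7  1.8 -1.   1.8  1.8 -2.1  0.7]
[ 0.5608 -0.1516 -0.2022] [-0.2 -1.2  1.9 -0.4  0.2  1.2 -2.  -0. ]
bar- [ 0.5531 -0.1868  0.2803] [ 0.0003 -0.0365  0.2803] [0.4 0.3]
bar+ [ 0.5667 -0.1138  0.2803] [-0.0008  0.0378  0.2803] [0.6 0.5]
grip [ 0.5695 -0.1544  0.2346] [ 0.0101 -0.0014  0.2346] [0. 0.]
keeper [ 0.62318581 -0.16370502  0.1545    ] pivot [ 0.54525345 -0.14799526  0.166     ]
```

The measurements agree with the given sizes: grip 73 mm from the pivot, bar 93 mm from the hinge, bar middle at y≈0.

- **Case:** (0.560, -0.151), yaw -0.199
- **Lever:** about -0.35
- **Loop tilt:** about 0.11

First I close the fingers, align the tool with the case and approach behind the bar.

```bash
cat >> h.py <<'E'
from scipy.spatial.transform import Rotation as Ro
P0=np.array([.560,-.151,0]); YAW=-.199; RC=Ro.from_euler('z',YAW).as_matrix()
def where(goal=None):
    "fingertip in case frame; shift to goal tip (case frame) in tool axes"
    s=robot.observe(); Rt=Ro.from_euler('xyz',s["tool_rot"]).as_matrix()
    tip=s["tool_pos"]+Rt[:,2]*.178
    print("t",round(s["time"],2),"tip(case)",(RC.T@(tip-P0)).round(4),"rot",s["tool_rot"].round(3),"F",s["contact_force"].round(1))
    if goal is not None: print("tool shift",(Rt.T@(P0+RC@np.array(goal)-tip)).round(4))
E
```

>>> run_rows --plan "0 0 -0.01 0 0 0.114;0 0 -0.01 0 0 0.114;0 0 -0.005 0 0 0.114;0 0 0 0 0 0.114" --finger_gap 0 --grip_force 20

```text
time: 0.63
tool_pos: [0.1334, -0.5079, 0.431]
tool_rot: [3.139, -0.001, -0.205]
contact_force: [0.6, 0.5, 0.3]
opening: 0.0696
grip_force: 0.0
```

>>> run_rows --plan "0.0233 -0.0334 0 0 0 0;0.0233 -0.0334 0 0 0 0;0.0233 -0.0334 0 0 0 0;0.0233 -0.0334 0 0 0 0;0.0233 -0.0334 0 0 0 0;0.0233 -0.0334 0 0 0 0;0.0233 -0.0334 0 0 0 0;0.0233 -0.0334 0 0 0 0"

```text
time: 1.3
tool_pos: [0.37, -0.281, 0.4299]
tool_rot: [3.141, -0.0, -0.199]
contact_force: [0.8, -0.6, 0.7]
opening: 0.0161
grip_force: 0.0
```

```bash
python3 -c "from h import *; where((-.045,0,.252))"
```

```text
t 1.3 tip(case) [-0.1605 -0.1651  0.2519] rot [ 3.141 -0.    -0.199] F [ 0.8 -0.6  0.7]
tool shift [ 1.154e-01 -1.651e-01 -1.000e-04]
```

>>> run_rows --plan "0.0231 -0.033 0 0 0 0;0.0231 -0.033 0 0 0 0;0.0231 -0.033 0 0 0 0;0.0231 -0.033 0 0 0 0;0.0231 -0.033 0 0 0 0;0 0 0 0 0 0"

```text
time: 1.8
tool_pos: [0.5182, -0.1392, 0.4293]
tool_rot: [-3.139, -0.002, -0.194]
contact_force: [-1.3, 0.9, -0.2]
opening: 0.0003
grip_force: 0.0
```

```bash
python3 - <<'E'
from h import *
where((-.045,0,.252))
c=robot.read_camera("scene"); i=cv2.resize(c["image"][170:310,210:360],None,fx=4,fy=4,interpolation=cv2.INTER_CUBIC)
cv2.imwrite("pics/s1.png",np.clip(i[:,:,::-1]*1.8,0,255).astype(np.uint8))
E
```

```text
t 1.8 tip(case) [-0.043   0.0037  0.2513] rot [-3.139e+00 -2.000e-03 -1.940e-01] F [-1.3  0.9 -0.2]
tool shift [-0.002   0.0037 -0.0007]
```

View pics/s1.png

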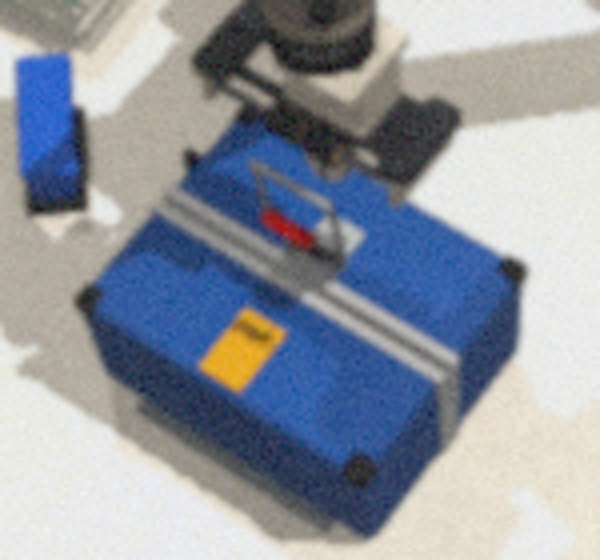

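The closed fingertips, at crop (330,175), stand behind the bar, which is at (255,160)–(340,210). Now I push the loop over.

>>> run_rows --plan "0.01 0.0037 0 0 0 0;0.012 0 0 0 0 0;0.012 0 0 0 0 0;0.012 0 0 0 0 0;0.012 0 0 0 0 0;0.012 0 0 0 0 0;0.012 0 0 0 0 0;0.012 0 0 0 0 0"

```text
time: 2.52
tool_pos: [0.6061, -0.1674, 0.4296]
tool_rot: [3.141, 0.001, -0.201]
contact_force: [0.4, -0.1, 0.1]
opening: 0.0009
grip_force: 0.0
```

>>> run_rows --plan "0.003 0 0 0 0 0;0 0 0 0 0 0;0 0 0 0 0 0;0 0 0 0 0 0"

```text
time: 2.85
tool_pos: [0.6085, -0.1669, 0.4298]
tool_rot: [3.141, 0.0, -0.2]
contact_force: [0.1, 0.2, 0.3]
opening: 0.0006
grip_force: 0.0
```

```bash
python3 - <<'E'
from h import *
where()
for n,(a,b) in(("scene",(180,220)),("top",(170,300))):
    c=robot.read_camera(n); i=cv2.resize(c["image"][a:a+120,b:b+130],None,fx=3,fy=3,interpolation=cv2.INTER_CUBIC)
    cv2.imwrite(f"pics/{n}2.png",np.clip(i[:,:,::-1].astype(float)*1.8,0,255))
cv2.imwrite("pics/both2.png",np.hstack([cv2.imread("pics/scene2.png"),cv2.imread("pics/top2.png")]))
E
```

```text
t 2.85 tip(case) [ 0.0506 -0.0061  0.2518] rot [ 3.141  0.    -0.2  ] F [0.1 0.2 0.3][ WARN:0@0.698] global loadsave.cpp:1063 imwrite_ Unsupported depth image for selected encoder is fallbacked to CV_8U.
```

View pics/both2.png

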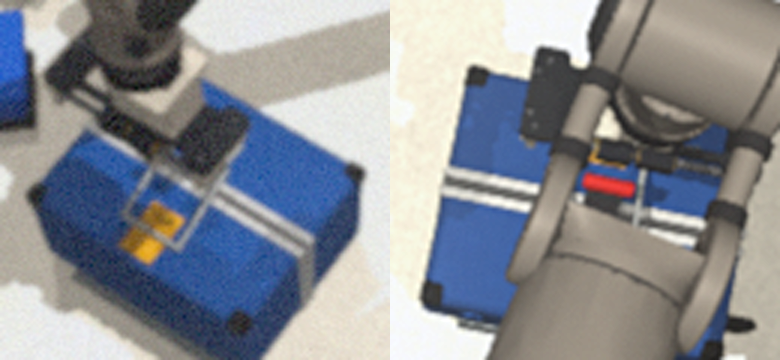

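The loop has dropped: in the scene crop its bar runs (125,210)–(180,245), across the keeper. The red grip is unmoved in top, at crop (218,187). I'll check the bar by ray and work out the lever path.

```bash
python3 - <<'E'
from h import *
c=robot.read_camera("scene")
for a in((125,210),(180,245),(153,228)):
    X=onz(c,(220+a[0]/3,180+a[1]/3),.155); print((RC.T@(X-P0)).round(4))
where((.040,0,.224))
for th in(-.35,-.1,.2,.5,.7,.9,1.1,1.3,1.45,1.57):
    u=np.array([-np.sin(th),np.cos(th)]);n=np.array([np.cos(th),np.sin(th)]);o=np.array([-.015,.166])
    g=o+.072*u; q=o+.063*u+.0025*n
    print(th,"grip",g.round(4),"tip centre",round(max(q[0],g[0]+.007*(th<.5))+.0095,4),q[1].round(4))
E
```

```text
[ 0.076  -0.0354  0.155 ]
[0.0768 0.036  0.155 ]
[0.0766 0.0013 0.155 ]
t 3.0 tip(case) [ 0.0509 -0.0058  0.2521] rot [ 3.141 -0.    -0.199] F [ 0.2 -0.6 -0.3]
tool shift [-0.0109 -0.0058  0.0281]
-0.35 grip [0.0097 0.2336] tip centre 0.0262 0.2243
-0.1 grip [-0.0078  0.2376] tip centre 0.0087 0.2284
0.2 grip [-0.0293  0.2366] tip centre -0.0128 0.2282
0.5 grip [-0.0495  0.2292] tip centre -0.0335 0.2225
0.7 grip [-0.0614  0.2211] tip centre -0.0442 0.2158
0.9 grip [-0.0714  0.2108] tip centre -0.0533 0.2071
1.1 grip [-0.0792  0.1987] tip centre -0.0605 0.1968
1.3 grip [-0.0844  0.1853] tip centre -0.0655 0.1853
1.45 grip [-0.0865  0.1747] tip centre -0.0677 0.1761
1.57 grip [-0.087   0.1661] tip centre -0.0685 0.1686
```

The bar lies at x≈77 mm, about 12 mm behind the seat, as it should. Next I lower the fingers inside the loop beyond the grip and push the lever.

>>> run_rows --plan "-0.0055 -0.003 0.014 0 0 0;-0.0055 -0.003 0.014 0 0 0;0 0 0 0 0 0;-0.014 0 -0.002 0 0 0;-0.009 0 -0.002 0 0 0;-0.009 0 -0.002 0 0 0;-0.011 0 0.0005 0 0 0;-0.011 0 0.0005 0 0 0"

```text
time: 3.67
tool_pos: [0.5461, -0.1479, 0.4079]
tool_rot: [3.141, -0.002, -0.199]
contact_force: [2.1, -0.5, -0.6]
opening: 0.0001
grip_force: 0.8
```

>>> run_rows --plan "-0.007 0 0.002 0 0 0;-0.007 0 0.002 0 0 0;-0.007 0 0.003 0 0 0;0 0 0 0 0 0;0 0 0 0 0 0"

```text
time: 4.08
tool_pos: [0.5258, -0.1438, 0.3995]
tool_rot: [-3.142, 0.001, -0.199]
contact_force: [0.4, -1.3, 1.3]
opening: 0.0007
grip_force: 0.3
```

```bash
python3 - <<'E'
from h import *
where((-.0442,0,.2158))
for n,(a,b) in(("scene",(180,220)),("top",(170,300))):
    c=robot.read_camera(n); i=cv2.resize(c["image"][a:a+120,b:b+130],None,fx=3,fy=3,interpolation=cv2.INTER_CUBIC)
    cv2.imwrite(f"pics/{n}3.png",np.clip(i[:,:,::-1].astype(float)*1.8,0,255).astype(np.uint8))
cv2.imwrite("pics/both3.png",np.hstack([cv2.imread("pics/scene3.png"),cv2.imread("pics/top3.png")]))
E
```

```text
t 4.08 tip(case) [-0.0351  0.0003  0.2215] rot [-3.142e+00  1.000e-03 -1.990e-01] F [ 0.4 -1.3  1.3]
tool shift [-0.0091  0.0003  0.0058]
```

View pics/both3.png

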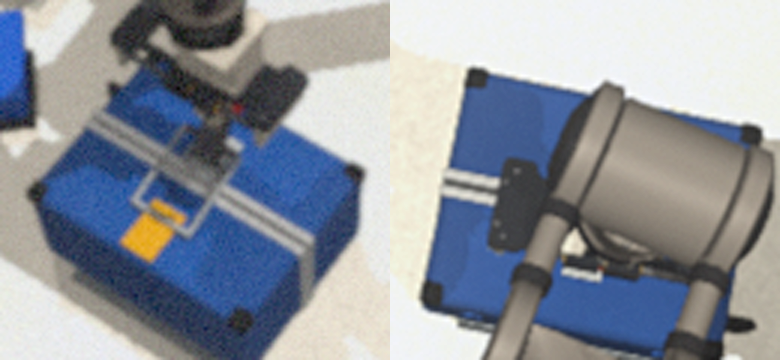

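The lever is turning: the red grip at crop (237,107) is behind the fingers. The bar is now at (133,200)–(190,235), drawn toward the lip. I continue along the arc.

>>> run_rows --plan "-0.0045 0 0.003 0 0 0;-0.0045 0 0.003 0 0 0;-0.0045 0 0.004 0 0 0;-0.0045 0 0.005 0 0 0;-0.0036 0 0.005 0 0 0;-0.0036 0 0.005 0 0 0;0 0 0 0 0 0"

```text
time: 4.77
tool_pos: [0.5003, -0.1385, 0.3733]
tool_rot: [-3.141, 0.003, -0.199]
contact_force: [-0.3, 0.1, 0.0]
opening: 0.0006
grip_force: 0.1
```

```bash
python3 -c "from h import *; where((-.0655,0,.185))"
```

```text
t 4.77 tip(case) [-0.0615  0.0005  0.1953] rot [-3.141e+00  3.000e-03 -1.990e-01] F [-0.3  0.1  0. ]
tool shift [-0.004   0.0005  0.0103]
```

```bash
python3 - <<'E'
from h import *
I=[]
for n,(a,b) in(("scene",(180,220)),("top",(190,300))):
    c=robot.read_camera(n); i=cv2.resize(c["image"][a:a+120,b:b+130],None,fx=3,fy=3,interpolation=cv2.INTER_CUBIC)
    I.append(np.clip(i[:,:,::-1].astype(float)*1.8,0,255).astype(np.uint8))
cv2.imwrite("pics/both4.png",np.hstack(I))
E
```

```text
(no output)
```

View pics/both4.png

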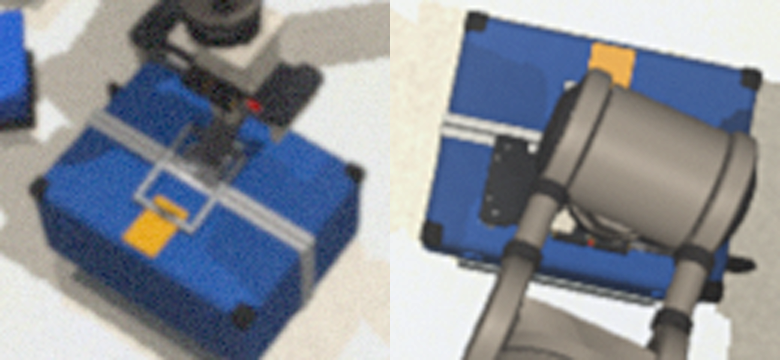

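The grip's end is visible at (253,105) beside the fingers, and the bar is hooked at (140,195)–(195,230). I press on down.

>>> run_rows --plan "-0.002 0 0.005 0 0 0;-0.002 0 0.005 0 0 0;-0.0015 0 0.005 0 0 0;-0.0007 0 0.0045 0 0 0;-0.0005 0 0.004 0 0 0;-0.0003 0 0.0035 0 0 0;0 0 0 0 0 0"

```text
time: 5.45
tool_pos: [0.4944, -0.1374, 0.3471]
tool_rot: [-3.141, 0.001, -0.199]
contact_force: [0.9, 0.5, -0.0]
opening: 0.0004
grip_force: 0.0
```

```bash
python3 -c "from h import *; where((-.0685,0,.168))"
```

```text
t 5.45 tip(case) [-0.0671  0.0004  0.1691] rot [-3.141e+00  1.000e-03 -1.990e-01] F [ 0.9  0.5 -0. ]
tool shift [-0.0014  0.0004  0.0011]
```

>>> run_rows --plan "0 0 0.002 0 0 0;0 0 0.002 0 0 0;0 0 0 0 0 0"

```text
time: 5.7
tool_pos: [0.4943, -0.1373, 0.3464]
tool_rot: [3.141, -0.002, -0.199]
contact_force: [-6.9, 2.4, 20.0]
opening: 0.0008
grip_force: 10.0
```

>>> run_rows --plan "0 0 -0.02 0 0 0;0 0 -0.02 0 0 0;-0.018 0 0 0 0 0;0 0 0.015 0 0 0;0 0 0.01 0 0 0;0 0 0.005 0 0 0;0 0 0.004 0 0 0;0 0 0 0 0 0"

```text
time: 6.37
tool_pos: [0.4767, -0.1338, 0.3507]
tool_rot: [3.141, 0.0, -0.199]
contact_force: [-4.4, 1.5, 9.1]
opening: 0.0004
grip_force: 4.3
```

```bash
python3 -c "from h import *; where((-.087,0,.171))"
```

```text
t 6.37 tip(case) [-0.0851  0.0004  0.1727] rot [ 3.141  0.    -0.199] F [-4.4  1.5  9.1]
tool shift [-0.0019  0.0004  0.0017]
```

20 N at z = 168 mm on the plate and 9 N at 173 mm on the grip both match the lever lying flat on its stop. I retreat and check.

>>> run_rows --plan "0 0 0.001 0 0 0;0 0 0 0 0 0;0 0 -0.02 0 0 0;0 0 -0.03 0 0 0;0 0 -0.035 0 0 0;-0.03 0.01 -0.02 0 0 0;-0.035 0.015 0 0 0 0;-0.035 0.015 0 0 0 0"

```text
time: 7.03
tool_pos: [0.3702, -0.1532, 0.455]
tool_rot: [3.14, -0.003, -0.197]
contact_force: [0.2, -0.8, -0.3]
opening: 0.0005
grip_force: 0.0
```

>>> run_rows --plan "-0.02 0.035 0 0 0 0;-0.02 0.035 0 0 0 0;-0.01 0.035 0 0 0 0;0 0.035 0 0 0 0;0 0.035 0 0 0 0;0 0.035 0 0 0 0;0 0 0 0 0 0;0 0 0 0 0 0"

```text
time: 7.7
tool_pos: [0.2799, -0.3507, 0.4534]
tool_rot: [-3.141, 0.0, -0.202]
contact_force: [-0.3, 0.2, -0.6]
opening: 0.0003
grip_force: 0.0
```

```bash
python3 - <<'E'
from h import *
where()
I=[]
for n,(a,b) in(("scene",(180,220)),("top",(180,300))):
    c=robot.read_camera(n); i=cv2.resize(c["image"][a:a+120,b:b+130],None,fx=3,fy=3,interpolation=cv2.INTER_CUBIC)
    I.append(np.clip(i[:,:,::-1].astype(float)*1.8,0,255).astype(np.uint8))
cv2.imwrite("pics/both5.png",np.hstack(I))
E
```

```text
t 7.7 tip(case) [-0.2352 -0.251   0.2754] rot [-3.141  0.    -0.202] F [-0.3  0.2 -0.6]
```

View pics/both5.png

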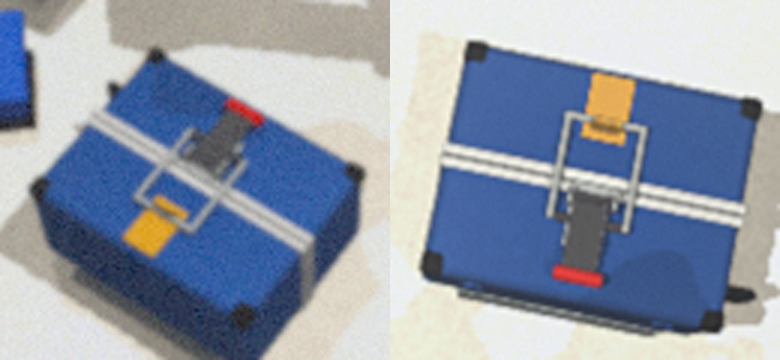

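The lever is flat, with the red grip at top crop (187,275), and the bar (216,120) lies behind the lip. I'll check this numerically.

```bash
python3 - <<'E'
from h import *
t=robot.read_camera("top"); s=robot.read_camera("scene")
L=lambda X:(RC.T@(X-P0)).round(4)
print("bar",L(onz(t,(300+216.5/3,180+120/3),.1575)),L(onz(s,(220+165/3,180+213/3),.1575)),"grip",L(onz(t,(300+188/3,180+275/3),.17)),L(onz(s,(220+244/3,180+111/3),.17)))
for n,X,Y in (("grip",(188,275),(244,111)),("bar",(216.5,120),(165,213))): 
    r=tri([t,s],[(300+X[0]/3,180+X[1]/3),(220+Y[0]/3,180+Y[1]/3)]); print(n,L(r[0]),np.round(r[1],1))
E
```

```text
bar [ 0.0582 -0.0009  0.1575] [0.0564 0.0017 0.1575] grip [-0.0882 -0.0013  0.17  ] [-0.0854  0.0005  0.17  ]
grip [-0.0878 -0.0016  0.1652] [0.1 0.1]
bar [0.0573 0.0005 0.1582] [0.6 0.5]
```

The bar is at (57–58, 0, 158) mm against a seat of (58, 0, 157.5), and the grip is at (-88, 165) mm against (-87, 166). The case is latched and the robot is clear.

```bash
python3 -c "from cell import robot; print(robot.hand_in())"
```

```text
the job is handed in; nothing more can be done
None
```

The case is drawn shut and latched, with the bar on the keeper's seat and the lever flat on its stop to within about 1 mm; the arm is clear and touched none of the bystanders, and I handed the job in at about 8 s (no verdict was returned).

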